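Close the slate border of a mosaic panel

ROBOT

A 7-joint arm with a two-finger parallel gripper is mounted at the origin on the work surface. World frame = base frame: x ahead of the robot, y to its left, z up, the work surface at z = 0. Lengths are in m, angles in rad, forces in N, time in s.
With the tool pointing down it reaches from about 0.425 to 0.825 m from the base axis. Payload 3.6 kg.
Tool frame: the origin (TCP) lies on the mounting face of the last link; the fingertips stand 186 mm ahead of it and the grasp point (between the pads) lies 167 mm ahead of it; z points along the fingers, y is the line along which they close (so a half turn about z gives the same grasp; the last joint's range is limited). The gripper opens to 93 mm and grips with 3 to 60 N. Pads are 15 mm wide; open, the fingers measure 128 mm over their backs; the gripper's body (75 mm by 188 mm) begins 65 mm behind the grasp point.
Start: joints at [-1.198, 0.615, -0.013, 1.423, 0.008, 1.103, -0.04], TCP at [0.253, 0.599, 0.405] pointing down, gripper open.
Joint ranges: [-3.12, 3.12], [-0.3, 2.06], [-1.34, 1.32], [0.26, 2.42], [-1.36, 4.5], [0.01, 1.98], [-2.84, 2.84]. Speed limits (rad/s): [2.79, 2.79, 3.14, 3.14, 3.14, 3.14, 3.14].

INTERFACE

Orientations are given as a 3x3 rotation matrix whose columns are the frame's x, y, z axes.
In Python, from station import ctrl, kin, cams, finish_job gives the robot as it stands. The module is installed in compiled form; this text tells all that it offers. Calls block until the motion is done:
- ctrl.reach(position, orientation): joint-space move of the TCP to a pose.
- ctrl.move_straight(position, rate=0.15, attitude=None, stop_force=None): straight line of the TCP; attitude=None keeps the orientation; rate is the mean speed in m/s. With stop_force (N) it stops when the force on the tool has changed by that much, and returns True; else False.
- ctrl.movej(angles): joint-space move.
- ctrl.gripper_to(opening, squeeze=None): finger opening in m; squeeze is the grip in N (None keeps the last); returns when the fingers have stopped.
- ctrl.sleep(seconds).
- kin.solve_ik(position, orientation): joint angles nearest the present ones, or None.
- ctrl.get_obs(): the state.
- cams.snapshot(name): name is "scene" or "top" or "wrist"; returns (picture, depth): 420x560x3 uint8, blue, green, red; 420x560 float32, m along the optical axis (not along the pixel's ray), 0 where there is no reading.
- cams.calibration(name): a dict with "fx", "fy", "cx", "cy" (pixels), "R" (3x3) and "t" (3): a world point X has camera coordinates R X + t. Camera axes: x right, y down, z forward; pixel columns grow to the right and rows downward; lengths in m; the calibration is good to about 2 mm. A picture is of the moment at which its call begins: read the wrist's pose just before it. calibration takes no time and is no camera call; for the wrist camera it gives the pose at the moment of the call.
A pose or a line that the arm cannot do raises ctrl.MotionError and nothing moves.
- finish_job(): hands the job in; it is judged then, once.
The state is a dict: "time": time; "q": joint angles; "qd": joint speeds; "joint_torque": joint torques, N m; "tool_pos": TCP position; "tool_rot": TCP orientation; "wrist_force": force on the tool from outside, world axes, zero at the start; "ft_torque": the same for the moment, N m; "opening": finger opening in m; "grasp_force": force on a finger pad.
Only numpy, scipy, OpenCV 4.12 (cv2) and the standard library are available. Lean on these libraries where they do the work, as an engineer would, in place of code of your own. Each camera call takes 0.05 s, during which the arm holds its last target. There are 200 camera calls.

TASK

The slate border of the mosaic panel lacks one tile in the row along the far rim (the one away from the robot). With the fingertips, gently push the loose full-size square tile across the board into that empty place until its edge lies against the far rim, square and in line with its neighbours. Only slide it, never pick it up or lift it; leave the half tile and the pot on the panel and the things on the bench where they are.

Things in the scene. Friction and masses are not known exactly. Their poses are not given: they have to be found in the camera images.
- panel: The mosaic panel, fixed to the bench: a board in a wooden rim, 330 mm (x) by 379 mm (y), turned by up to 0.22 rad. Origin: centre of its underside, on the bench; x points to the far rim, away from the robot, z up. Board face (paper with flat drawn lines) 10 mm above the origin. Rim 18 mm wide, its top 24 mm above the bench, inner faces at x = +/-147 and y = +/-171.5 mm.
- field (a point): Centre of the panel's open field, at board height, axes as the panel's. Slate border tiles 44 mm square and 10 mm thick are glued all round against the rim, with 5 mm joints; the open field inside them is x -103 to 103 mm, y -127.5 to 127.5 mm. One of the five middle places of the far row is empty.
- place: The empty place in the far row: a flat 44 mm square outline drawn on the board between two glued tiles, touching the far rim. Origin: its centre, at board height; axes as the panel's. In panel axes it is at x = 125 mm and y = -98, -49, 0, 49 or 98 mm. The opening between its neighbours is 54 mm wide: 5 mm to spare on each side of the tile.
- loose_tile: The loose full-size slate tile, like the glued ones: 44 mm square, 10 mm thick, about 55 g, lying flat in the open field near its middle, turned by up to 0.55 rad from the panel. Origin: centre of its underside, z up, x and y along its edges. It slides on the board with ordinary friction and stops at once when no longer pushed.
- half_tile: A loose half tile of slate, 22 mm (x) by 44 mm (y) by 10 mm, lying in one near corner of the field. Origin: centre of its underside. Leave it alone.
- pot: A small white plastic pot with a grey lid, 34 mm across, 45 mm high, standing on the board in the other near corner of the field. Origin: centre of its underside. Leave it alone.
- nippers: Tile nippers with black handles, 190 mm long, lying on the bench left of the panel. Origin near the middle, on the bench. Leave alone.
- hammer: Hammer, 260 mm long, lying on the bench right of the panel. Leave alone.
- palette_knife: Palette knife, 200 mm long, lying on the bench left of the panel, nearer the robot than the nippers. Leave alone.
- jar: Glass jar with a steel lid, 64 mm across, 95 mm high, on the bench right of the panel, beyond the hammer. Leave alone.
- cup: Clear plastic cup, 72 mm across, 85 mm high, on the bench left of the palette knife and the nippers. Leave alone.
Not all that is in view belongs to the job. What is shaped like the loose_tile but blue is not meant.

How it is judged:
By the outcome, as a careful person would: the job done as asked, in the order asked, and still so for the second after the job is handed in, with the robot touching nothing.
It also fails if it takes over 59 s, if anything falls off the work surface, if the arm or the gripper's body presses on something with over 40 N, if the wrist force passes 120 N, or if a joint passes its speed limit or range.

## Working session

There is one attempt and no reset: what is moved stays moved. The work goes in short steps, each a Python script; the robot and the scene stay as the last script left them, time stands still between calls to the robot, and variables do not carry over. Pictures are saved under pics/ and viewed, at most 10 in all, crops included, and the job is handed in when it is done.

```bash
mkdir -p pics; python3 - <<'E'
from station import ctrl,kin,cams
import cv2,numpy as np
for n in("top","scene"):
    p,d=cams.snapshot(n);cv2.imwrite(f"pics/{n}0.png",p);np.savez(f"{n}0.npz",p=p,d=d)
    c=cams.calibration(n);print(n,c)
print(ctrl.get_obs()["time"])
E
```

```text
top {'fx': 540.8061873724654, 'fy': 540.8061873724654, 'cx': 283.6088363741158, 'cy': 208.938325915041, 'R': array([[-0.00674764, -0.99991586, -0.01107915],
       [-0.99546637,  0.00776797, -0.09479646],
       [ 0.09487455,  0.01038927, -0.99543502]]), 't': array([0.05769781, 0.54405414, 1.29798203])}
scene {'fx': 432.7305660642087, 'fy': 432.7305660642087, 'cx': 272.5084553210294, 'cy': 214.48196376856643, 'R': array([[ 0.24357288,  0.96987123, -0.00469624],
       [ 0.71834914, -0.18365486, -0.67100329],
       [-0.65164927,  0.16006466, -0.7414395 ]]), 't': array([-0.20027134, -0.34603301,  1.65784344])}
0.1
```

View pics/top0.png

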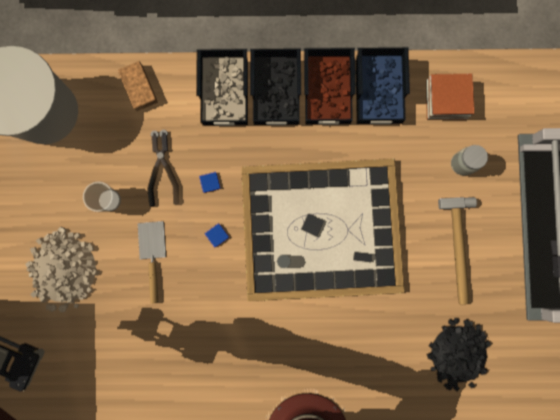

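The top view shows the panel at columns 245–403, rows 160–298, and the empty place at (359,178). The loose tile is at (314,225), the half tile at (363,257) and the pot at (290,261). The two blue tiles on the bench are decoys. Next I'll look from near with the wrist camera.

```bash
cat > h.py <<'E'
from station import ctrl,kin,cams
import cv2,numpy as np
def ray(c,uv,z):
    uv=np.atleast_2d(np.asarray(uv,float))
    d=np.c_[(uv[:,0]-c["cx"])/c["fx"],(uv[:,1]-c["cy"])/c["fy"],np.ones(len(uv))]@c["R"]
    o=-c["R"].T@c["t"]
    return (o+d*((z-o[2])/d[:,2])[:,None])[:,:2]
def proj(c,X):
    q=np.atleast_2d(X)@c["R"].T+c["t"]; return np.c_[q[:,0]/q[:,2]*c["fx"]+c["cx"],q[:,1]/q[:,2]*c["fy"]+c["cy"]]
def down(yaw): # tool y axis at angle yaw in world
    y=np.array([np.cos(yaw),np.sin(yaw),0]);z=np.array([0,0,-1.]);return np.c_[np.cross(y,z),y,z]
E
python3 - <<'E'
from h import *
c=cams.calibration("top")
print(ray(c,[(245,169),(395,160),(403,291),(249,298)],.024),ray(c,[(314,225),(359,178)],.015))
o=ctrl.get_obs();w=cams.calibration("wrist")
print(o["tool_rot"],"cam in tool",o["tool_rot"].T@(-w["R"].T@w["t"]-o["tool_pos"]),w["R"]@o["tool_rot"])
E
```

```text
[[ 0.64457639  0.14853007]
 [ 0.66384928 -0.22199152]
 [ 0.34361835 -0.23284436]
 [ 0.32914814  0.13884872]] [[ 0.50523904 -0.02066329]
 [ 0.62110276 -0.1335557 ]]
[[-9.21167373e-01  3.89165722e-01 -8.43744794e-04]
 [ 3.89166636e-01  9.21165037e-01 -2.07471443e-03]
 [-3.01795336e-05 -2.23951656e-03 -9.99997492e-01]] cam in tool [ 0.0670192  -0.00219619  0.01995714] [[ 1.28536165e-04  9.99999990e-01 -5.14811741e-05]
 [-9.68914489e-01  1.11804325e-04 -2.47395838e-01]
 [-2.47395830e-01  8.16801677e-05  9.68914494e-01]]
```

```bash
python3 - <<'E'
from h import *
ctrl.reach([.50,-.045,.45],down(np.pi/2+.04)); ctrl.sleep(.3)
c=cams.calibration("wrist");p,d=cams.snapshot("wrist")
cv2.imwrite("pics/w0.png",p);np.savez("w0.npz",p=p,d=d,**c);print(c["fx"],ctrl.get_obs()["time"])
E
```

```text
369.5294926605015 2.9
```

View pics/w0.png

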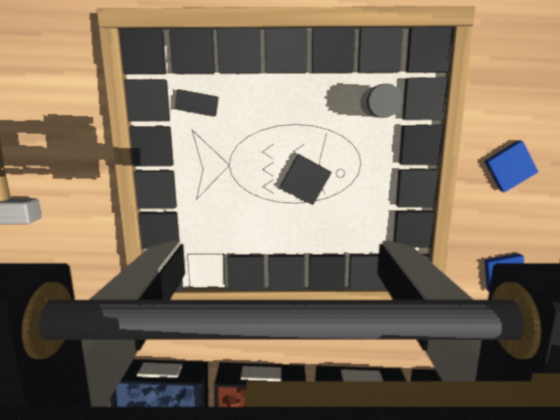

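The wrist view is turned round, with the far side at the bottom. It shows the empty place at (206,270), the loose tile at (304,178), the half tile at (195,102) and the pot at (383,100). A finger hides part of the place's surroundings, so I'll shift the view, then fit.

```bash
python3 - <<'E'
from h import *
ctrl.reach([.61,-.085,.40],down(np.pi/2+.04)); ctrl.sleep(.3)
c=cams.calibration("wrist");p,d=cams.snapshot("wrist")
np.savez("w1.npz",p=p,d=d,**c)
# rectified view at z=.020 : 2 px/mm, x right->-y ; origin (0.66,0.05) top-left
W,H=480,600
def top(z,name):
    g=[(.66,.05),(.66,-.25),(.36,-.25),(.36,.05)]
    src=proj(c,[(*q,z) for q in g]).astype(np.float32)
    M=cv2.getPerspectiveTransform(src,np.float32([(0,0),(600,0),(600,600),(0,600)]))
    cv2.imwrite(name,cv2.warpPerspective(p,M,(600,600)))
top(.020,"pics/r1.png"); print(ctrl.get_obs()["time"])
E
```

```text
3.825
```

View pics/r1.png

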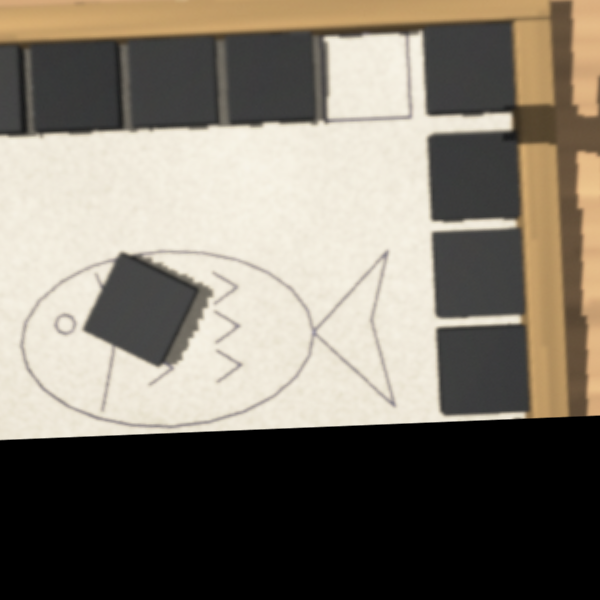

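```bash
cat >> h.py <<'E'
def rect(p,c,z=.020):
    g=[(.66,.05),(.66,-.25),(.36,-.25),(.36,.05)]
    M=cv2.getPerspectiveTransform(proj(c,[(*q,z) for q in g]).astype(np.float32),np.float32([(0,0),(600,0),(600,600),(0,600)]))
    return cv2.warpPerspective(p,M,(600,600),borderValue=(255,255,255))
def tiles(p,c):
    r=rect(p,c);m=((r.max(2)<75)).astype(np.uint8)
    m=cv2.morphologyEx(m,cv2.MORPH_OPEN,np.ones((7,7),np.uint8))
    out=[]
    for k in cv2.findContours(m,cv2.RETR_EXTERNAL,cv2.CHAIN_APPROX_NONE)[0]:
        if cv2.contourArea(k)<5000: continue
        (u,v),wh,a=cv2.minAreaRect(k)
        a=-np.radians(a); a=(a+np.pi/4)%(np.pi/2)-np.pi/4   # world yaw mod 90deg
        out.append((.66-v/2000,.05-u/2000,a,wh[0]/2,wh[1]/2,np.median(r[m>0])))
    return out
E
python3 - <<'E'
from h import *
f=np.load("w1.npz");c={k:f[k] for k in("fx","fy","cx","cy","R","t")}
for t in tiles(f["p"],c): print(np.round(t,4))
E
```

```text
[ 4.75500e-01 -1.91500e-01  4.00000e-02  4.24860e+01  4.31455e+01
  6.20000e+01]
[ 5.05800e-01 -2.12000e-02 -4.48700e-01  4.24305e+01  4.30812e+01
  6.20000e+01]
[ 5.23600e-01 -1.89400e-01  4.54000e-02  4.05717e+01  4.29329e+01
  6.20000e+01]
[ 5.73000e-01 -1.88600e-01  5.35000e-02  4.39637e+01  4.61927e+01
  6.20000e+01]
[6.16900e-01 1.15000e-02 4.61000e-02 4.51289e+01 4.45833e+01 6.20000e+01]
[ 6.19200e-01 -3.68000e-02  3.77000e-02  4.44683e+01  4.34596e+01
  6.20000e+01]
[ 6.21200e-01 -8.53000e-02  4.91000e-02  4.46837e+01  4.29072e+01
  6.20000e+01]
[ 6.25900e-01 -1.84600e-01  5.55000e-02  4.50971e+01  4.28229e+01
  6.20000e+01]
```

```bash
cat >> h.py <<'E'
PY=.046; EX=np.array([np.cos(PY),np.sin(PY)]); EY=np.array([-EX[1],EX[0]]); PL=np.array([.6237,-.1347])
TZ=.0135+.186; HW=.0075
def pan(xy): d=np.asarray(xy)-PL; return np.array([d@EX,d@EY])   # relative to place, panel axes
def look():
    ctrl.sleep(.2);c=cams.calibration("wrist");p,_=cams.snapshot("wrist");return p,c
E
python3 - <<'E'
from h import *
f=np.load("w0.npz");c={k:f[k] for k in("fx","fy","cx","cy","R","t")}
print("half",pan(ray(c,[(195,102)],.02)[0]))
t0=np.array([.5058,-.0212]);a0=-.449
print("tile",pan(t0))
# arc of the tile centre
N=12; pts=[];x=t0.copy();L=.0;rem=lambda x:pan(x)[1]
ds=.001
while rem(x)>.003:
    a=a0+(PY-a0)*min(1,L/.085)
    pts.append((x.copy(),a)); x=x+ds*np.array([np.sin(a),-np.cos(a)]);L+=ds
pts.append((x,PY)); print("end",pan(x),L)
way=[]
for x,a in pts[::10]+[pts[-1]]:
    n=np.array([-np.sin(a),np.cos(a)]); way.append((x+n*(.022+HW),a+np.pi,n))
ctrl.gripper_to(.009)
x,y,n=way[0]; s=x+n*.012
ctrl.reach([*s,.30],down(y)); ctrl.move_straight([*s,TZ+.01],rate=.15); 
print("touch",ctrl.move_straight([*s,TZ],rate=.03,stop_force=5))
for x,y,n in way: 
    if ctrl.move_straight([*x,TZ],rate=.04,attitude=down(y),stop_force=15): print("STOP");break
o=ctrl.get_obs();print(o["wrist_force"],o["time"])
x,y,n=way[-1]; ctrl.move_straight([*(x+n*.01),TZ],rate=.05)
ctrl.move_straight([*(x+n*.01),.30])
ctrl.gripper_to(.093);ctrl.reach([.61,-.085,.40],down(np.pi/2+.04))
p,c=look();cv2.imwrite("pics/r2.png",rect(p,c));np.savez("w2.npz",p=p,**c)
for t in tiles(p,c): print(np.round(t[:5],4),pan(t[:2]))
print(ctrl.get_obs()["time"])
E
```

```text
half [-0.19825121  0.001813  ]
tile [-0.11255612  0.11880143]
end [-0.13340502  0.00229058] 0.12000000000000009
touch False
[ 0.51710233 -0.04981523 -0.2534367 ] 12.6583
[ 4.75500e-01 -1.90900e-01  3.70000e-02  4.25819e+01  4.45435e+01] [-0.15060313 -0.04928711]
[ 4.86800e-01 -1.44800e-01  4.16000e-02  4.19428e+01  4.22758e+01] [-0.13718411 -0.00376306]
[ 5.23600e-01 -1.88900e-01  4.35000e-02  4.07441e+01  4.35675e+01] [-0.10250377 -0.04952664]
[ 5.75300e-01 -1.88500e-01  3.57000e-02  4.89866e+01  4.58458e+01] [-0.05080985 -0.05148014]
[6.16800e-01 1.15000e-02 3.92000e-02 4.48871e+01 4.46911e+01] [-0.00020525  0.14634525]
[ 6.19000e-01 -3.69000e-02  4.35000e-02  4.44146e+01  4.34589e+01] [-0.00014776  0.09795381]
[ 0.6213 -0.0851  0.0454 44.999  42.7967] [-7.12764080e-05  4.96238123e-02]
[ 0.6259 -0.1846  0.0487 44.4228 42.4495] [-4.70527156e-05 -4.99202074e-02]
16.5667
```

View pics/r2.png

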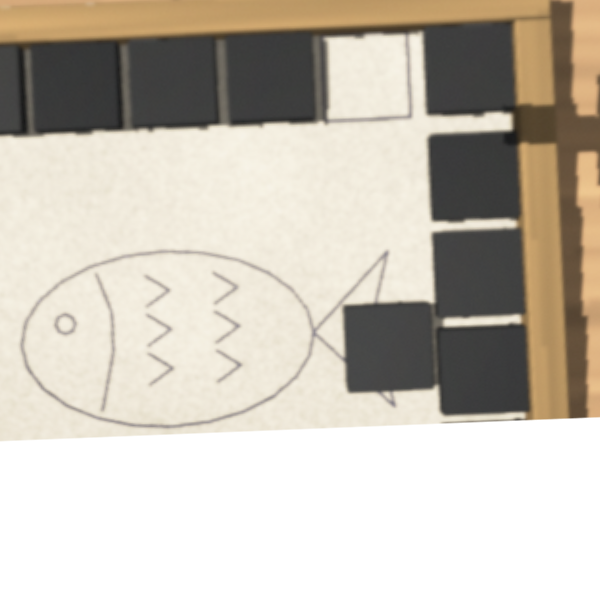

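The tile is now square (yaw 0.042 against the panel's 0.046) at rectified (390,347), but about 4 mm too far right. The fingers are therefore wider than the 15 mm pads. Before descending between tile and half tile I'll check the finger width from the depth data, along with the half tile's extents.

```bash
python3 - <<'E'
from h import *
o=ctrl.get_obs()
c=cams.calibration("wrist");p,d=cams.snapshot("wrist")
v,u=np.nonzero((d>0.05)&(d<.25))
z=d[v,u];P=np.c_[(u-c["cx"])/c["fx"]*z,(v-c["cy"])/c["fy"]*z,z]
T=((P-c["t"])@c["R"]-o["tool_pos"])@o["tool_rot"]
for a in np.arange(.12,.196,.008):
    s=T[(T[:,2]>a)&(T[:,2]<a+.008)]
    if len(s): print(round(a,3),len(s),"x",np.percentile(s[:,0],[1,50,99]).round(4),"|y|",np.percentile(abs(s[:,1]),[1,99]).round(4))
f=np.load("w0.npz");c={k:f[k] for k in("fx","fy","cx","cy","R","t")};p=f["p"]
r=(p.max(2)<75).astype(np.uint8);r=cv2.morphologyEx(r,cv2.MORPH_OPEN,np.ones((3,3),np.uint8))
for k in cv2.findContours(r,cv2.RETR_LIST,cv2.CHAIN_APPROX_NONE)[0]:
    m=k.reshape(-1,2).mean(0)
    if 200<cv2.contourArea(k)<2500 and 170<m[0]<330 and 85<m[1]<200:
        q=np.array([pan(w) for w in ray(c,k.reshape(-1,2),.02)]);print(m,q.min(0),q.max(0),q.mean(0))
E
```

```text
0.12 523 x [-0.0095 -0.0059 -0.0007] |y| [0.0435 0.0512]
0.128 1044 x [-0.0075  0.0089  0.0096] |y| [0.0437 0.065 ]
0.136 1173 x [0.0028 0.0088 0.0096] |y| [0.0436 0.0644]
0.144 1128 x [-0.0018  0.0086  0.0095] |y| [0.0434 0.0637]
0.152 1054 x [-0.0061  0.0085  0.0095] |y| [0.0435 0.0635]
0.16 969 x [-0.0075  0.0078  0.0094] |y| [0.0435 0.063 ]
0.168 800 x [-0.0076  0.0078  0.0093] |y| [0.0435 0.0623]
0.176 618 x [-0.0076  0.0073  0.0092] |y| [0.0435 0.0615]
0.184 118 x [-0.0074  0.0047  0.0092] |y| [0.0437 0.0556]
[304.18548387 178.89516129] [-0.14015356  0.09318677] [-0.08883945  0.1459404 ] [-0.11427925  0.11929399]
[195.7706422  102.30275229] [-0.20957852 -0.01886846] [-0.18571286  0.02444156] [-0.19789291  0.00263545]
```

```bash
cat >> h.py <<'E'
def W(x,y,z): return [*(PL+x*EX+y*EY),z]
def survey(name):
    ctrl.reach([.61,-.085,.40],down(np.pi/2+.04));p,c=look();cv2.imwrite(f"pics/{name}.png",rect(p,c))
    for t in tiles(p,c): print(np.round(t[2:5],3),pan(t[:2]).round(4))
    print(ctrl.get_obs()["time"])
E
python3 - <<'E'
from h import *
R=down(PY+np.pi/2)
ctrl.gripper_to(.009)
y0=-.0035
ctrl.reach(W(-.1725,y0,.30),R); ctrl.move_straight(W(-.1725,y0,TZ+.02),rate=.15)
if ctrl.move_straight(W(-.1725,y0,TZ),rate=.03,stop_force=4):
    print("TOUCH",ctrl.get_obs()["tool_pos"]); ctrl.move_straight(W(-.1725,y0,.30)); raise SystemExit
ctrl.move_straight(W(-.160,y0,TZ),rate=.03,stop_force=10)
print(ctrl.move_straight(W(-.086,y0+.0044,TZ),rate=.04,stop_force=10))
o=ctrl.get_obs();print(o["wrist_force"],pan(o["tool_pos"][:2]))
ctrl.move_straight(W(-.096,y0+.0044,TZ),rate=.05);ctrl.move_straight(W(-.096,y0+.0044,.30))
ctrl.gripper_to(.093);survey("r3")
E
```

```text
False
[ 0.23711718 -0.23607737 -0.258646  ] [-0.08603043  0.00087396]
[ 0.049 42.457 42.997] [-0.1506 -0.0499]
[4.2000e-02 4.0964e+01 4.2630e+01] [-0.1025 -0.0499]
[3.6000e-02 4.1345e+01 4.1981e+01] [-0.0553  0.0007]
[4.2000e-02 4.8999e+01 4.7247e+01] [-0.0504 -0.051 ]
[4.3000e-02 4.4588e+01 4.4588e+01] [1.000e-04 1.464e-01]
[4.3000e-02 4.4768e+01 4.3439e+01] [0.     0.0979]
[ 0.051 44.976 42.801] [-0.      0.0495]
[4.0000e-02 4.5004e+01 4.2926e+01] [ 0.     -0.0502]
26.2583
```

View pics/r3.png

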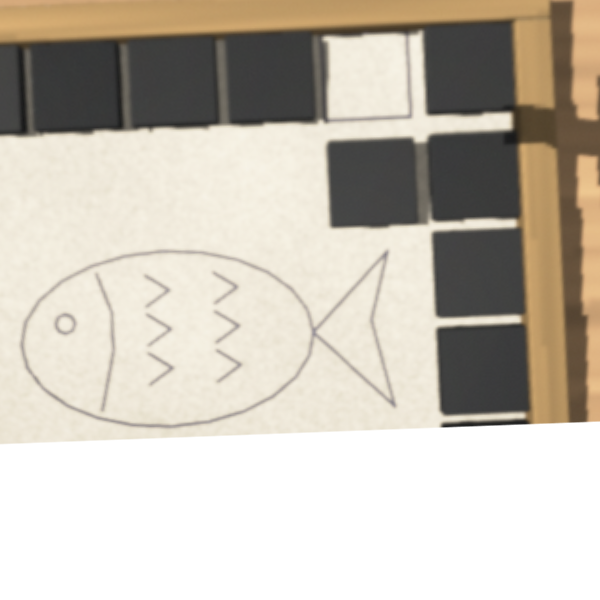

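The tile stands in line with the place, within about 0.5 mm laterally, at rectified (373,182). Now the final straight push to the rim.

```bash
python3 - <<'E'
from h import *
R=down(PY+np.pi/2); y0=.0005
ctrl.gripper_to(.009)
ctrl.reach(W(-.096,y0,.30),R); ctrl.move_straight(W(-.096,y0,TZ+.015),rate=.15)
print(ctrl.move_straight(W(-.096,y0,TZ),rate=.03,stop_force=4))
print(ctrl.move_straight(W(-.040,y0,TZ),rate=.04,stop_force=8))
print(ctrl.move_straight(W(-.026,y0,TZ),rate=.015,stop_force=5))
o=ctrl.get_obs();print(o["wrist_force"],pan(o["tool_pos"][:2]))
ctrl.move_straight(W(-.045,y0,TZ),rate=.05);ctrl.move_straight(W(-.045,y0,.30))
ctrl.gripper_to(.093);survey("r4")
E
```

```text
False
False
True
[-0.35300642 -0.23452534  0.42061738] [-0.03029632  0.000535  ]
[ 0.045 42.978 43.001] [-0.1506 -0.0499]
[ 0.043 41.048 42.873] [-0.1025 -0.05  ]
[ 0.046 43.999 45.913] [-0.053  -0.0515]
[ 0.048 44.664 44.687] [0.     0.1463]
[3.8000e-02 4.4813e+01 4.3449e+01] [-0.0001  0.0979]
[4.3000e-02 4.4740e+01 4.2938e+01] [-0.0003  0.0495]
[4.4000e-02 4.5011e+01 4.3923e+01] [-0.0002  0.0017]
[3.9000e-02 4.7356e+01 4.7101e+01] [-0.0013 -0.051 ]
35.275
```

View pics/r4.png

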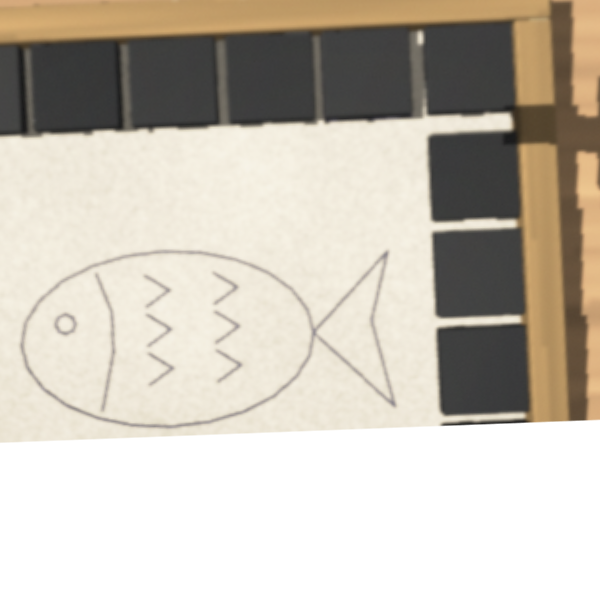

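The tile lies against the far rim, square (0.044 against 0.046), with its row position within 0.3 mm of its neighbours and open joints on both sides. The gripper is clear, so I'm handing in.

```bash
python3 -c "
from station import finish_job;print(finish_job())"
```

```text
the job is handed in; nothing more can be done
None
```

The loose tile was pushed into the empty place and lies against the far rim, square and level with its row but about 1 mm off centre toward its left neighbour. I handed the job in after about 35 s, without a final picture of the half tile or the pot.

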